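# Thread the gauge rod through its two guide bushings and hold it over the find

## Task

Open both dust shutters of the depth-gauge stand by turning their two black bar knobs to the end stops, so that both guide bushings are uncovered. Then draw the steel gauge rod out of its wooden block and thread it, pointed end down, through the upper bushing and on through the lower one until its red ring is level with the top of the upper plate; finish holding it there by its dark head, still gripped and hanging clear of the bone fragment below. Never touch the bone with the rod, and leave the other things on the table where they are.

Things in the scene. Friction and masses are not known exactly. Their poses are not given: they have to be found in the camera images.
- gauge_stand: grey and aluminium stand fixed to the table, anywhere left or right, any small yaw. Base 140 x 200 x 8 mm; two level plates 190 mm long along its y, 10 mm thick, from x = -25 to +64 mm, tops at 130 and 80 mm, on two posts at its back (+x, tops at 136 mm). Origin on the table under the bushings, whose common axis is vertical through the origin; z up
- upper_mouth (a point): centre of the mouth of the upper bushing, on the upper plate's top (130 mm above the table). Through hole 13 mm in diameter, 10 mm long, with a 4 mm chamfer round the mouth and a thin flat brass rim 28 mm across
- lower_mouth (a point): centre of the mouth of the lower bushing, on the lower plate's top (80 mm above the table), straight below the upper one; the same 13 mm hole, 10 mm long, with a 4 mm chamfer; its underside is 70 mm above the table
- upper_shutter (a joint): angle (rad) of the yellow shutter that swings over the upper plate: about 0 (at most 0.15) covering the upper bushing, 1.30 at its end stop, fully open (swung to the front). Opens clockwise seen from above. Stays where it is left; turning takes about 0.05 N m. Its knob is at +75 mm along the stand's y axis
- lower_shutter (a joint): angle (rad) of the red shutter that swings between the plates, over the lower one: about 0 (at most 0.15) covering the lower bushing, 1.30 at its end stop, fully open. Opens counter-clockwise seen from above. Stays where it is left; turning takes about 0.05 N m. Its knob is at -75 mm along the stand's y axis, on a spindle that passes up through the upper plate
- upper_shutter_grip (a point): middle of the black bar knob of the upper shutter, on its vertical turning axis, 154.5 mm above the table. The bar is 42 mm long, 12 mm wide and 25 mm high (142 to 167 mm above the table). At joint value 0 the bar's length lies along the stand's y axis (along the shutter blade) and it turns with the joint
- lower_shutter_grip (a point): middle of the black bar knob of the lower shutter, on its vertical turning axis, 154.5 mm above the table; the same bar, the same height, lying along the stand's y axis at joint value 0
- rod_block: wooden block 75 x 60 x 65 mm high, fixed to the table, with a hole 13 mm wide and 55 mm deep in the middle of its top, in which the gauge rod stands. Origin under its middle on the table. Its place and yaw vary; it may stand left or right
- gauge_rod: steel rod with a round dark head, 157 mm long, about 100 g. Origin at the tip, z along the rod to the head. Shank 10 mm thick, tapering to 6 mm over the last 10 mm; red ring 75 mm above the tip; head 16 mm thick, from 115 to 157 mm above the tip. Starts upright in the block's hole, tip 10 mm above the table
- rod_tip (a point): the lower end of the gauge rod
- rod_ring (a point): centre of the rod at its red ring, 75 mm above the tip; with the ring level with the upper plate's top the tip is 15 mm below the lower plate's underside
- rod_head (a point): middle of the rod's dark head, 136 mm above the tip: where to grip it
- bone_fragment: light brown bone fragment 24 x 30 x 18 mm lying on the cork disc of the stand under the bushings, its top about 32 mm above the table. Not to be touched
- vial: small sample vial with a white cap, 23 mm wide and 54 mm high, standing between the stand and the block, bystander; origin under its middle
- loupe: small black folding loupe, 34 x 67 x 14 mm, bystander; origin under its middle
- blade_box: small blue and red box of blades, 26 x 68 x 9 mm, bystander; origin under its middle
- marker: black marker pen 12 mm thick and 132 mm long, lying, bystander; origin under its middle
Mind the look-alikes: they are no part of the job. What is shaped like the gauge_rod but blue is not meant.

How it is judged:
By the outcome, as a careful person would: the job done as asked, in the order asked, and still so for the second after the job is handed in, while the arm keeps its last pose, push and grip.
It also fails if it takes over 72 s, if anything falls off the work surface, if the arm or the gripper's body presses on something with over 40 N, if the wrist force passes 120 N, or if a joint passes its speed limit or range.

## Robot

A 6-joint arm with a two-finger parallel gripper is mounted at the origin on the work surface; the furniture and walls round the work are solid. World frame = base frame: x ahead of the robot, y to its left, z up, the work surface at z = 0. Lengths are in m, angles in rad, forces in N, time in s.
With the tool pointing down it reaches from about 0.25 to 0.775 m from the base axis. Payload 4 kg.
Tool frame: the origin (TCP) lies on the centre line of the jaws, within the pads' length; the fingertips stand 22 mm ahead of it and the grasp point (between the pads) lies 3 mm ahead of it; z points along the fingers, y is the direction in which the jaws open and shut (so a half turn about z gives the same grasp; the last joint's range is limited). The gripper opens to 94 mm and grips with 3 to 60 N. Pads are 16 mm wide; open, the fingers measure 119 mm over their backs; the gripper's body (75 mm by 177 mm) begins 78 mm behind the grasp point.
Start: joints at [1.002, 0.087, 1.371, -0, 1.684, -0.103], TCP at [0.247, 0.491, 0.228] pointing down, gripper open.
Joint ranges: [-3.1, 3.1], [-0.76, 2.03], [0.27, 2.55], [-1.08, 4.22], [0.17, 2.65], [-2.57, 2.57]. Speed limits (rad/s): [2.79, 2.79, 3.14, 3.14, 3.14, 3.14].

## Interface

Orientations are given as [roll, pitch, yaw] about the fixed x, y, z axes, in that order (R = Rz(yaw) Ry(pitch) Rx(roll)).
In Python, from bench import robot gives the robot as it stands. The module is installed in compiled form; this text tells all that it offers.
- The arm moves only by the shell command python3 -m inch 'ROWS'. ROWS is JSON, a list of rows, each an object with "linear": the shift along the world's x, y, z scaled (see below), a list of three; "twist": the turn about the world's z scaled (see below); "gripper": the opening, from 0 (shut) to 1 (fully open). In form: [{"linear": [x, y, z], "twist": twist, "gripper": gripper}, ...]. A call has 1 to 10 rows; each row is the pose to reach, as a shift and turn from the pose commanded when the call began; what a row does not reach only later rows make up. The controller multiplies each number of a shift by 0.1 m and each number of a turn by 60 degrees. A row lasts 1/12 s, in which the tool goes at most 41.7 mm and 7.16 degrees, less where a joint would pass 70% of its speed; a pose out of reach is approached as far as the arm can. A call with a number of a shift or a turn outside -1 to 1 is refused whole. A call with a gripper value outside its range is refused whole. The fingers move at their own pace and stop on an object; the grip force is fixed at half the most. Time passes only in rows, so rows that repeat a pose let the fingers close. It gives the time, the measured TCP pose, the force and the opening at its end, in the units of the state.
- robot.get_obs(): the state, without advancing time (a new reading comes with each control period).
- robot.snapshot(name): name is "scene" or "top"; returns a dict with "image" (480x640x3 uint8, red, green, blue), "depth" (480x640 float32, m along the optical axis (not along the pixel's ray), 0 where there is no reading), "mtx" (3x3 intrinsics, pixels), "k1" (the pictures are not rectified: a ray, as slopes to the right and down, at radius r is drawn at 1 + k1 r^2 times it, then the intrinsics apply), "rvec" (rotation vector, rad) and "tvec" (3), from world to camera coordinates, as OpenCV has them. Camera axes: x right, y down, z forward; pixel columns grow to the right and rows downward; lengths in m; the calibration is good to about 2 mm. A picture is of the moment at which its call begins.
- robot.close_job(): hands the job in, once; it reports no verdict.
The state is a dict: "time": time; "joint_positions": joint angles; "qvel": joint speeds; "joint_torque": joint torques, N m; "tool_pos": TCP position; "ee_rot": TCP orientation; "wrist_force": force on the tool from outside, world axes, zero at the start; "wrist_torque": the same for the moment, N m; "width": finger opening in m.
Only numpy, scipy, OpenCV 4.12 (cv2) and the standard library are available. Lean on these libraries where they do the work, as an engineer would, in place of code of your own. Each camera call takes 0.05 s, during which the arm holds its last target.

## Working session

There is one attempt and no reset: what is moved stays moved. The work goes in short steps, Python scripts to look and compute and a shell command to move; the robot and the scene stay as the last step left them, time stands still between calls to the robot, and variables do not carry over. Pictures are saved under pics/ and viewed, and the job is handed in when it is done.

```bash
mkdir -p pics; cat > h.py <<'E'
import numpy as np, cv2
from bench import robot
def snap(n,f=None):
    s=robot.snapshot(n)
    if f: cv2.imwrite('pics/'+f+'.png',s['image'][:,:,::-1])
    return s
def cloud(s):
    # world points per pixel
    K=np.array(s['mtx']);k1=s['k1'];h,w=s['depth'].shape
    u,v=np.meshgrid(np.arange(w),np.arange(h))
    p=np.stack([u.ravel(),v.ravel()],1).astype(np.float64).reshape(-1,1,2)
    n=cv2.undistortPoints(p,K,np.array([k1,0,0,0,0.]))[:,0]
    d=s['depth'].ravel()
    c=np.stack([n[:,0]*d,n[:,1]*d,d],1)
    R=cv2.Rodrigues(np.array(s['rvec'],float))[0]
    W=(c-np.array(s['tvec']).ravel())@R
    W[d==0]=np.nan
    return W.reshape(h,w,3)
def proj(s,P):
    return cv2.projectPoints(np.array(P,float).reshape(-1,1,3),np.array(s['rvec'],float),np.array(s['tvec'],float),np.array(s['mtx']),np.array([s['k1'],0,0,0,0.]))[0][:,0]
E
python3 - <<'E'
from h import *
for n in('scene','top'):
    s=snap(n,n+'0'); np.savez('/tmp/'+n+'0.npz',**s)
    R=cv2.Rodrigues(np.array(s['rvec'],float))[0]; print(n,-R.T@np.array(s['tvec']).ravel(),s['k1'],R[2],s['mtx'])
print(robot.get_obs())
E
```

```text
scene [-0.0476086   0.56776581  0.52797994] 0.02481005204967444 [ 0.59496347 -0.65600336 -0.46441151] [[461.60927444   0.         313.50154356]
 [  0.         461.60927444 243.81766196]
 [  0.           0.           1.        ]]
top [ 0.40130114 -0.00498539  1.34836845] 0.0054571199736558424 [ 0.0901045  -0.01027921 -0.99587927] [[526.2451771    0.         316.52094643]
 [  0.         526.2451771  245.70027979]
 [  0.           0.           1.        ]]
{'time': 0.1, 'joint_positions': array([ 1.00190187e+00,  8.78968554e-02,  1.37205642e+00,  1.49907015e-05,
        1.68356312e+00, -1.03080797e-01]), 'qvel': array([-3.35318875e-04,  1.43868895e-04, -3.09184345e-03,  9.98456719e-05,
       -1.67150677e-03,  1.69986994e-03]), 'joint_torque': array([ 2.41181668e-03, -3.41248119e+01, -3.03304446e+01,  7.19128805e-02,
        3.04341910e-02, -9.52721575e-05]), 'tool_pos': array([0.24679388, 0.49104796, 0.22643623]), 'ee_rot': array([-3.13968066e+00, -2.12768948e-04,  2.67578046e+00]), 'wrist_force': array([ 0.3755754 , -0.04272385, -0.61172754]), 'wrist_torque': array([0.03173559, 0.06033929, 0.02124459]), 'width': 0.09382517757211128}
```

View pics/scene0.png

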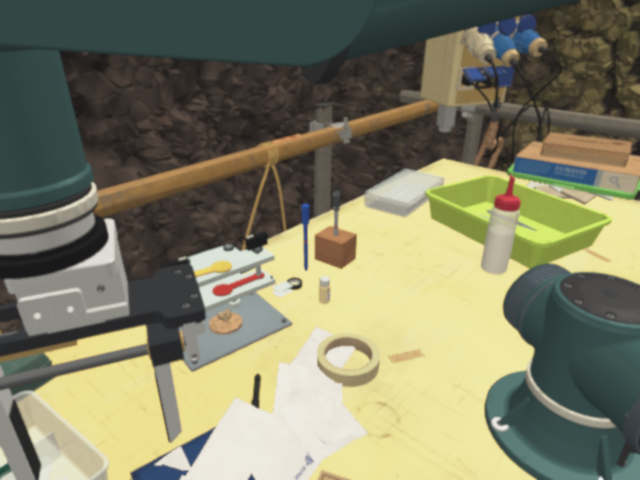

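View pics/top0.png

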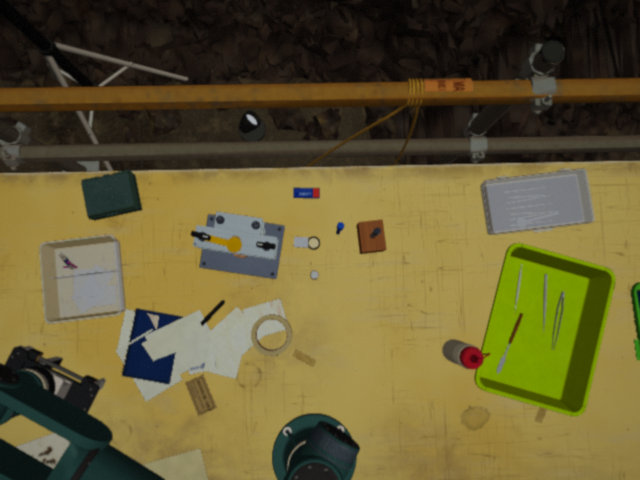

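```bash
python3 - <<'E'
from h import *
s=dict(np.load('/tmp/top0.npz')); W=cloud(s)
a=s['image'][185:305,175:405,::-1]; cv2.imwrite('pics/topz.png',cv2.resize(a,None,fx=3.4,fy=3.4,interpolation=cv2.INTER_CUBIC))
for n,(u,v) in dict(base=(205,262),knobL=(199,236),knobR=(265,245),hub=(233,245),blockc=(362,246),head=(376,233),blue=(340,227),vial=(314,275),plate=(250,232)).items(): print(n,W[v,u].round(4))
s=dict(np.load('/tmp/scene0.npz'))
a=s['image'][180:370,170:380,::-1]; cv2.imwrite('pics/scz.png',cv2.resize(a,None,fx=3.1,fy=3.1,interpolation=cv2.INTER_CUBIC))
E
```

```text
base [0.4872 0.2651 0.0121]
knobL [0.5362 0.247  0.1673]
knobR [0.5128 0.0991 0.1637]
hub [0.517  0.1753 0.1365]
blockc [ 0.5141 -0.1296  0.0648]
head [ 0.5339 -0.1522  0.1676]
blue [ 0.5506 -0.0718  0.1577]
vial [ 0.4463 -0.0104  0.0524]
plate [0.5471 0.1364 0.1305]
```

View pics/topz.png

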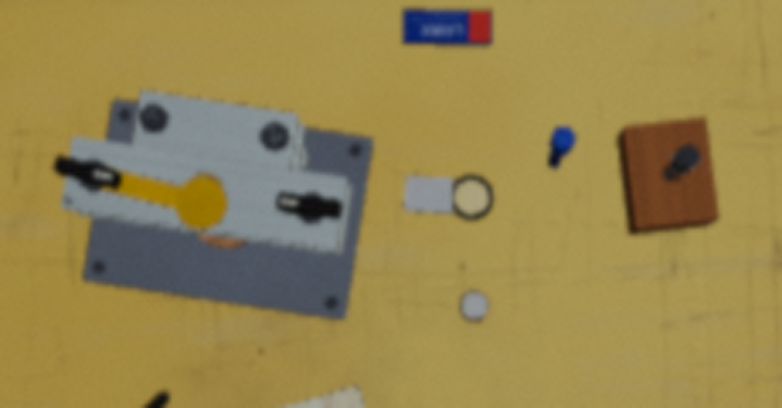

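View pics/scz.png

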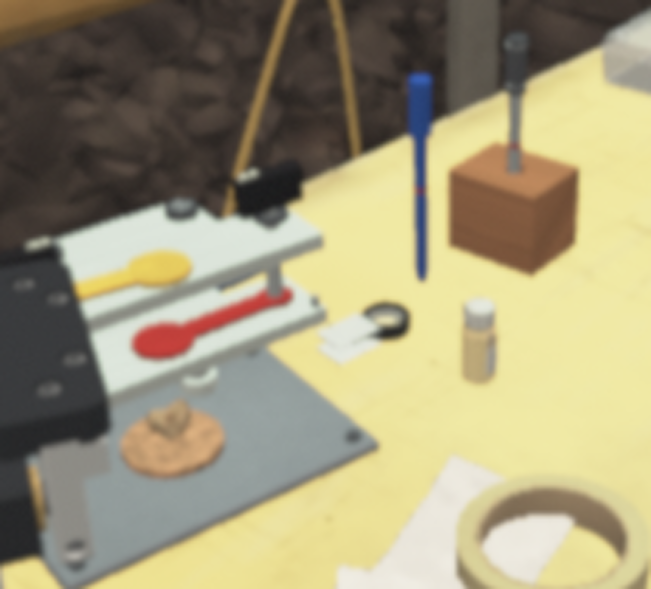

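```bash
cat >> h.py <<'E'
def knobs(s):
    W=cloud(s); im=s['image'].astype(int).max(2)
    out=[]
    for sgn,box in((1,(180,222,225,258)),(-1,(245,222,290,262))):
        u0,v0,u1,v1=box
        P=W[v0:v1,u0:u1].reshape(-1,3);c=im[v0:v1,u0:u1].ravel()
        m=(P[:,2]>.158)&(P[:,2]<.178)&(c<80)
        Q=P[m]; r=cv2.minAreaRect((Q[:,:2]*1000).astype(np.float32))
        out.append((Q.mean(0).round(4),m.sum(),np.round(r[0],1),np.round(r[1],1),round(r[2],1)))
    return out
E
python3 - <<'E'
from h import *
s=dict(np.load('/tmp/top0.npz')); W=cloud(s)
for k in knobs(s): print(k)
P=W[185:305,175:405].reshape(-1,3)
def rect(m):
    Q=P[m]; r=cv2.minAreaRect((Q[:,:2]*1000).astype(np.float32)); print(m.sum(),Q.mean(0).round(4),r)
st=P[:,1]>.05
rect(st&(abs(P[:,2]-.13)<.004))
rect(st&(abs(P[:,2]-.010)<.005))
b=(P[:,1]<-.095)
rect(b&(abs(P[:,2]-.065)<.006))
rect(b&(P[:,2]>.15))
rect(b&(P[:,2]>.09))
rect((abs(P[:,1]+.07)<.02)&(P[:,2]>.145))
print(np.nanmedian(W[280:300,290:310,2]))
print(robot.get_obs()['time'])
E
```

```text
(array([0.5386, 0.2456, 0.167 ]), np.int64(84), array([538.9, 244.9]), array([40.2, 11.6]), 73.5)
(array([0.5123, 0.0958, 0.1664]), np.int64(84), array([513.5,  97.7]), array([39.1, 12.3]), 80.3)
1728 [0.5418 0.1676 0.1307] ((545.8768920898438, 168.93002319335938), (190.27134704589844, 89.2432632446289), 80.03630065917969)
2858 [0.5096 0.1845 0.0082] ((532.2860107421875, 197.02896118164062), (296.5931091308594, 306.4233703613281), 88.78852844238281)
665 [ 0.5392 -0.1537  0.0656] ((540.1234130859375, -154.8084716796875), (74.92334747314453, 60.3642692565918), 5.349989891052246)
47 [ 0.5393 -0.1543  0.1662] ((539.73193359375, -154.8097381591797), (15.054845809936523, 14.807060241699219), 38.330345153808594)
63 [ 0.5386 -0.1534  0.1558] ((539.654296875, -154.87107849121094), (15.25268268585205, 14.807060241699219), 38.330345153808594)
42 [ 0.5551 -0.0724  0.157 ] ((555.3135375976562, -72.04779815673828), (14.293386459350586, 13.905720710754395), 0.9785016179084778)
0.001471760683891795
0.1
```

```bash
for i in 1; do python3 -m inch '[{"linear":[0.2,-0.17,0],"twist":-0.1,"gripper":1},{"linear":[0.45,-0.4,0],"twist":-0.2,"gripper":1},{"linear":[0.7,-0.6,0],"twist":-0.3,"gripper":1},{"linear":[0.9,-0.8,0],"twist":-0.38,"gripper":1},{"linear":[1,-0.9,0],"twist":-0.45,"gripper":1}]'; done
python3 -m inch '[{"linear":[0.25,-0.2,0],"twist":-0.1,"gripper":1},{"linear":[0.5,-0.4,0],"twist":-0.2,"gripper":1},{"linear":[0.7,-0.6,0],"twist":-0.3,"gripper":1},{"linear":[0.9,-0.8,0],"twist":-0.38,"gripper":1},{"linear":[1,-0.85,0],"twist":-0.45,"gripper":1}]'
python3 -m inch '[{"linear":[0.25,-0.2,0],"twist":-0.1,"gripper":1},{"linear":[0.5,-0.4,0],"twist":-0.2,"gripper":1},{"linear":[0.7,-0.55,0],"twist":-0.3,"gripper":1},{"linear":[0.85,-0.65,0],"twist":-0.38,"gripper":1},{"linear":[0.92,-0.71,0],"twist":-0.43,"gripper":1},{"linear":[0.92,-0.71,0],"twist":-0.43,"gripper":1},{"linear":[0.92,-0.71,0],"twist":-0.43,"gripper":1}]'
```

```text
time: 0.52
tool_pos: [0.3489, 0.3991, 0.2268]
ee_rot: [-3.141, 0.002, 2.198]
wrist_force: [0.1, 0.7, -0.0]
width: 0.0941
time: 0.93
tool_pos: [0.4489, 0.3135, 0.2268]
ee_rot: [-3.141, 0.002, 1.726]
wrist_force: [0.0, 0.5, 0.2]
width: 0.0941
time: 1.52
tool_pos: [0.5389, 0.2451, 0.2267]
ee_rot: [-3.14, 0.001, 1.284]
wrist_force: [0.1, 0.4, 0.8]
width: 0.094
```

```bash
python3 - <<'E'
from h import *
s=snap('top'); a=s['image'][170:310,150:350,::-1]; cv2.imwrite('pics/t1.png',cv2.resize(a,None,fx=3.8,fy=3.8,interpolation=cv2.INTER_CUBIC))
s=snap('scene','s1')
E
```

```text
(no output)
```

View pics/t1.png

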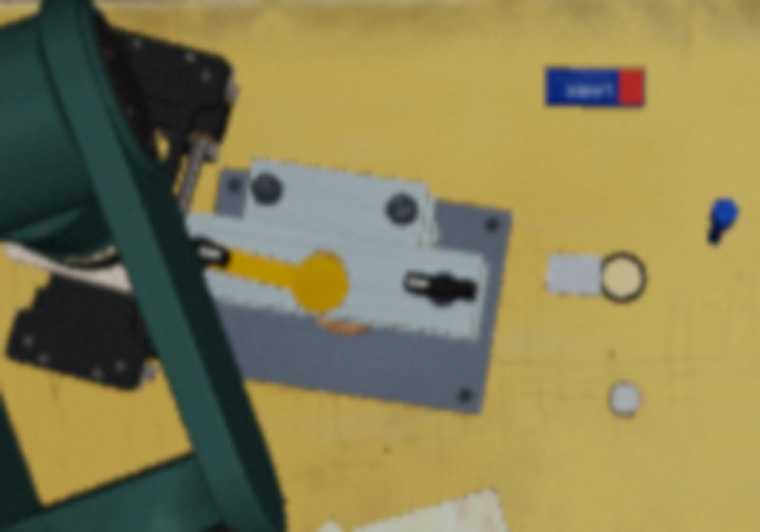

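View pics/s1.png

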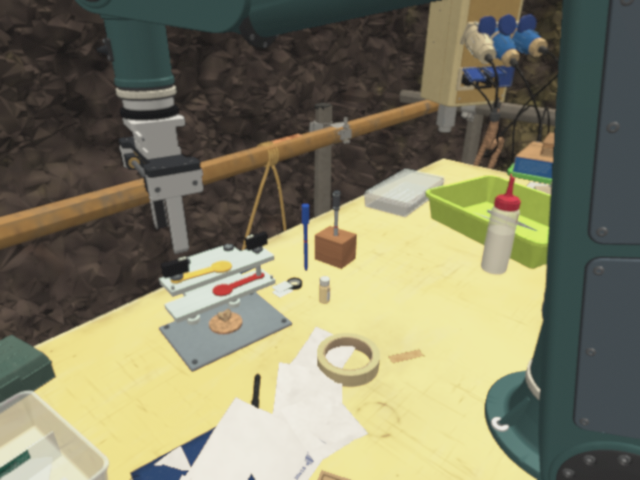

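```bash
python3 -m inch '[{"linear":[0,0,-0.2],"twist":0,"gripper":1},{"linear":[0,0,-0.4],"twist":0,"gripper":1},{"linear":[0,0,-0.55],"twist":0,"gripper":1},{"linear":[0,0,-0.62],"twist":0,"gripper":1},{"linear":[0,0,-0.62],"twist":0,"gripper":1},{"linear":[0,0,-0.62],"twist":0,"gripper":0.6},{"linear":[0,0,-0.62],"twist":0,"gripper":0.3},{"linear":[0,0,-0.62],"twist":0,"gripper":0},{"linear":[0,0,-0.62],"twist":0,"gripper":0},{"linear":[0,0,-0.62],"twist":0,"gripper":0}]'
python3 -m inch '[{"linear":[0,0,0],"twist":0,"gripper":0},{"linear":[0,0,0],"twist":0,"gripper":0},{"linear":[0,0,0],"twist":0,"gripper":0},{"linear":[0,0,0],"twist":0,"gripper":0}]'
```

```text
time: 2.45
tool_pos: [0.5394, 0.2456, 0.1665]
ee_rot: [3.14, -0.001, 1.283]
wrist_force: [0.7, -0.3, 0.5]
width: 0.0641
time: 2.78
tool_pos: [0.539, 0.2454, 0.1655]
ee_rot: [3.142, 0.0, 1.283]
wrist_force: [-0.5, -0.1, 0.4]
width: 0.0376
```

```bash
python3 -m inch '[{"linear":[0,0,0],"twist":0,"gripper":0},{"linear":[0,0,0],"twist":0,"gripper":0},{"linear":[0,0,0],"twist":0,"gripper":0},{"linear":[0,0,0],"twist":0,"gripper":0},{"linear":[0,0,0],"twist":0,"gripper":0},{"linear":[0,0,0],"twist":0,"gripper":0}]'; python3 -c "
from bench import robot;o=robot.get_obs();print(o['wrist_torque'],o['wrist_force'])"
```

```text
time: 3.28
tool_pos: [0.538, 0.2457, 0.1654]
ee_rot: [-3.139, 0.0, 1.283]
wrist_force: [-4.4, 1.1, 1.1]
width: 0.0116
[ 0.11639398  0.88791175 -0.02211455] [-4.3777478   1.10318241  1.14637386]
```

```bash
python3 -m inch '[{"linear":[-0.01,0,0],"twist":0,"gripper":0},{"linear":[-0.01,0,0],"twist":-0.1,"gripper":0},{"linear":[-0.01,0,0],"twist":-0.2,"gripper":0},{"linear":[-0.01,0,0],"twist":-0.3,"gripper":0}]'; python3 -c "
from bench import robot;o=robot.get_obs();print(o['wrist_torque'],o['wrist_force'])"
```

```text
time: 3.62
tool_pos: [0.5376, 0.2458, 0.1654]
ee_rot: [-3.141, -0.0, 0.964]
wrist_force: [-2.8, 1.7, 0.3]
width: 0.0118
[0.2247716  0.6979385  0.06637339] [-2.82254832  1.72848603  0.30557433]
```

```bash
python3 -m inch '[{"linear":[-0.01,0,0],"twist":-0.1,"gripper":0},{"linear":[-0.01,0,0],"twist":-0.2,"gripper":0},{"linear":[-0.01,0,0],"twist":-0.3,"gripper":0},{"linear":[-0.01,0,0],"twist":-0.4,"gripper":0},{"linear":[-0.01,0,0],"twist":-0.5,"gripper":0},{"linear":[-0.01,0,0],"twist":-0.6,"gripper":0},{"linear":[-0.01,0,0],"twist":-0.7,"gripper":0},{"linear":[-0.01,0,0],"twist":-0.75,"gripper":0}]'; python3 -c "
from bench import robot;o=robot.get_obs();print(o['wrist_torque'],o['wrist_force'])"
python3 -m inch '[{"linear":[0,0,0],"twist":-0.04,"gripper":0},{"linear":[0,0,0],"twist":-0.08,"gripper":0},{"linear":[0,0,0],"twist":-0.1,"gripper":0},{"linear":[0,0,0],"twist":-0.1,"gripper":0}]'; python3 -c "
from bench import robot;o=robot.get_obs();print(o['wrist_torque'],o['wrist_force'])"
```

```text
time: 4.28
tool_pos: [0.5371, 0.2465, 0.1654]
ee_rot: [-3.14, -0.001, 0.18]
wrist_force: [-1.9, 3.8, -0.5]
width: 0.0119
[0.50566533 0.47130461 0.01467044] [-1.92308775  3.84212147 -0.54970253]
time: 4.62
tool_pos: [0.5371, 0.2466, 0.1654]
ee_rot: [-3.14, -0.001, 0.08]
wrist_force: [-1.3, 4.6, -0.9]
width: 0.0113
[0.87488854 0.39362606 0.29464299] [-1.29859914  4.63217726 -0.905075  ]
```

```bash
python3 -m inch '[{"linear":[0,0,0],"twist":-0.03,"gripper":0},{"linear":[0,0,0],"twist":-0.03,"gripper":0}]'; python3 -c "
from bench import robot;o=robot.get_obs();print(o['wrist_torque'],o['wrist_force'])"
python3 -m inch '[{"linear":[0,0,0],"twist":0.01,"gripper":0.1},{"linear":[0,0,0],"twist":0.02,"gripper":0.3},{"linear":[0,0,0],"twist":0.02,"gripper":0.5},{"linear":[0,0,0],"twist":0.02,"gripper":0.6},{"linear":[0,0,0],"twist":0.02,"gripper":0.7},{"linear":[0,0,0],"twist":0.02,"gripper":0.7},{"linear":[0,0,0.15],"twist":0.02,"gripper":0.7},{"linear":[0,0,0.3],"twist":0.02,"gripper":0.7},{"linear":[0,0,0.5],"twist":0.02,"gripper":0.7},{"linear":[0,0,0.6],"twist":0.02,"gripper":0.7}]'
```

```text
time: 4.78
tool_pos: [0.5371, 0.2466, 0.1655]
ee_rot: [-3.14, -0.001, 0.049]
wrist_force: [-0.3, 4.5, -0.8]
width: 0.0119
[0.93126009 0.34145692 0.58341149] [-0.26275636  4.51091216 -0.7985268 ]
time: 5.62
tool_pos: [0.5379, 0.2453, 0.2281]
ee_rot: [-3.141, -0.003, 0.068]
wrist_force: [-0.1, 0.3, 0.1]
width: 0.0654
```

```bash
python3 -m inch '[{"linear":[-0.05,-0.15,0],"twist":0.1,"gripper":0.8},{"linear":[-0.1,-0.35,0],"twist":0.2,"gripper":1},{"linear":[-0.13,-0.55,0],"twist":0.3,"gripper":1},{"linear":[-0.13,-0.7,0],"twist":0.4,"gripper":1},{"linear":[-0.13,-0.8,0],"twist":0.5,"gripper":1},{"linear":[-0.13,-0.8,0],"twist":0.6,"gripper":1}]'
python3 -m inch '[{"linear":[-0.05,-0.2,0],"twist":0.1,"gripper":1},{"linear":[-0.1,-0.4,0],"twist":0.2,"gripper":1},{"linear":[-0.13,-0.55,0],"twist":0.3,"gripper":1},{"linear":[-0.13,-0.67,0],"twist":0.4,"gripper":1},{"linear":[-0.13,-0.67,0],"twist":0.5,"gripper":1},{"linear":[-0.13,-0.67,0],"twist":0.6,"gripper":1},{"linear":[-0.13,-0.67,0],"twist":0.67,"gripper":1},{"linear":[-0.13,-0.67,0],"twist":0.67,"gripper":1},{"linear":[-0.13,-0.67,0],"twist":0.67,"gripper":1}]'
python3 - <<'E'
from h import *
s=snap('top'); a=s['image'][170:310,150:350,::-1]; cv2.imwrite('pics/t2.png',cv2.resize(a,None,fx=3.8,fy=3.8,interpolation=cv2.INTER_CUBIC))
s=snap('scene','s2')
E
```

```text
time: 6.12
tool_pos: [0.5242, 0.1632, 0.2256]
ee_rot: [3.14, 0.0, 0.699]
wrist_force: [-0.1, 0.3, 0.4]
width: 0.0938
time: 6.87
tool_pos: [0.5111, 0.0982, 0.2255]
ee_rot: [3.141, 0.0, 1.396]
wrist_force: [-0.4, 0.1, -1.0]
width: 0.094
```

View pics/t2.png

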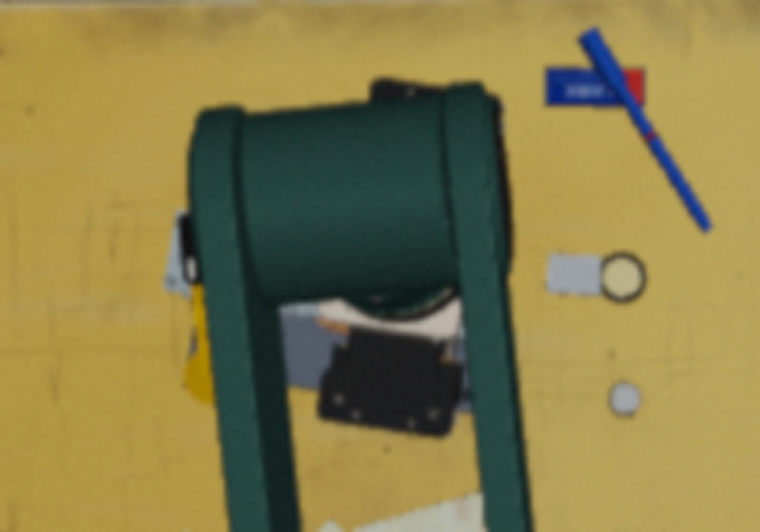

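View pics/s2.png

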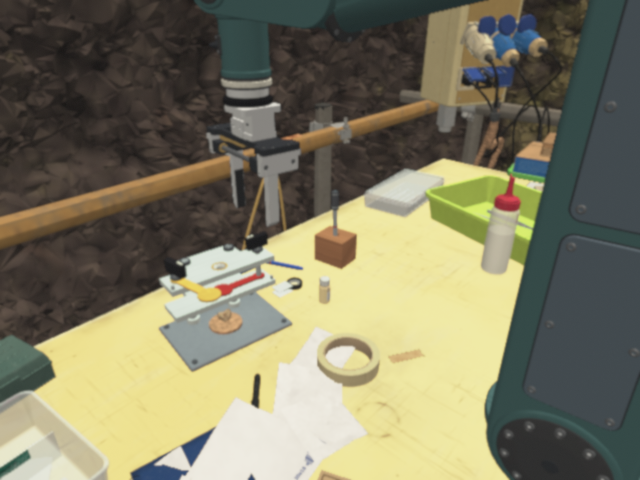

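```bash
python3 -m inch '[{"linear":[0,0,-0.2],"twist":0,"gripper":1},{"linear":[0,0,-0.4],"twist":0,"gripper":1},{"linear":[0,0,-0.55],"twist":0,"gripper":1},{"linear":[0,0,-0.61],"twist":0,"gripper":1},{"linear":[0,0,-0.61],"twist":0,"gripper":0.6},{"linear":[0,0,-0.61],"twist":0,"gripper":0.3},{"linear":[0,0,-0.61],"twist":0,"gripper":0},{"linear":[0,0,-0.61],"twist":0,"gripper":0},{"linear":[0,0,-0.61],"twist":0,"gripper":0},{"linear":[0,0,-0.61],"twist":0,"gripper":0}]'
python3 -m inch '[{"linear":[0,0,0],"twist":0,"gripper":0},{"linear":[0,0,0],"twist":0,"gripper":0},{"linear":[0,0,0],"twist":0,"gripper":0},{"linear":[0,0,0],"twist":0,"gripper":0},{"linear":[0,0,0],"twist":0,"gripper":0},{"linear":[0,0,0],"twist":0,"gripper":0},{"linear":[0,0,0],"twist":0,"gripper":0},{"linear":[0,0,0],"twist":0,"gripper":0}]'; python3 -c "
from bench import robot;o=robot.get_obs();print(o['wrist_torque'],o['wrist_force'],o['tool_pos'])"
```

```text
time: 7.8
tool_pos: [0.5115, 0.0985, 0.1654]
ee_rot: [3.14, -0.0, 1.398]
wrist_force: [-0.2, 0.0, 0.1]
width: 0.0574
time: 8.47
tool_pos: [0.5122, 0.0981, 0.1645]
ee_rot: [3.139, -0.0, 1.398]
wrist_force: [5.1, -0.9, -2.7]
width: 0.0115
[-0.20054742 -0.68944119 -0.00653505] [ 5.08878531 -0.85970409 -2.72712861] [0.5122476  0.09814515 0.16449523]
```

```bash
python3 -m inch '[{"linear":[0.01,0,0],"twist":0.1,"gripper":0},{"linear":[0.01,0,0],"twist":0.2,"gripper":0},{"linear":[0.01,0,0],"twist":0.3,"gripper":0},{"linear":[0.01,0,0],"twist":0.4,"gripper":0},{"linear":[0.01,0,0],"twist":0.5,"gripper":0}]'; python3 -c "
from bench import robot;o=robot.get_obs();print(o['wrist_torque'],o['wrist_force'])"
python3 -m inch '[{"linear":[0,0,0],"twist":0.1,"gripper":0},{"linear":[0,0,0],"twist":0.2,"gripper":0},{"linear":[0,0,0],"twist":0.3,"gripper":0},{"linear":[0,0,0],"twist":0.4,"gripper":0},{"linear":[0,0,0],"twist":0.5,"gripper":0},{"linear":[0,0,0],"twist":0.6,"gripper":0},{"linear":[0,0,0],"twist":0.7,"gripper":0},{"linear":[0,0,0],"twist":0.73,"gripper":0},{"linear":[0,0,0],"twist":0.73,"gripper":0}]'; python3 -c "
from bench import robot;o=robot.get_obs();print(o['wrist_torque'],o['wrist_force'])"
```

```text
time: 8.88
tool_pos: [0.5127, 0.0982, 0.1645]
ee_rot: [3.14, 0.001, 1.926]
wrist_force: [4.4, -1.5, -2.2]
width: 0.0116
[-0.12796412 -0.53755399 -0.04747014] [ 4.40359233 -1.46112613 -2.22241704]
time: 9.63
tool_pos: [0.5132, 0.0986, 0.1645]
ee_rot: [3.14, 0.002, 2.687]
wrist_force: [4.5, 1.1, -3.0]
width: 0.0117
[-0.02504752 -0.79564399  0.10342755] [ 4.51197371  1.11351942 -2.97890649]
```

```bash
python3 -m inch '[{"linear":[0,0,0],"twist":0.03,"gripper":0},{"linear":[0,0,0],"twist":0.05,"gripper":0},{"linear":[0,0,0],"twist":0.05,"gripper":0}]'; python3 -c "
from bench import robot;o=robot.get_obs();print(o['wrist_torque'],o['wrist_force'],o['ee_rot'])"
```

```text
time: 9.88
tool_pos: [0.5132, 0.0986, 0.1645]
ee_rot: [3.14, 0.002, 2.738]
wrist_force: [5.3, 0.7, -3.1]
width: 0.0119
[ 0.11115372 -0.89290169 -0.58506752] [ 5.30897624  0.7322472  -3.05739768] [3.13962873e+00 2.25114161e-03 2.73776658e+00]
```

```bash
python3 -m inch '[{"linear":[0,0,0],"twist":-0.03,"gripper":0.1},{"linear":[0,0,0],"twist":-0.05,"gripper":0.3},{"linear":[0,0,0],"twist":-0.05,"gripper":0.5},{"linear":[0,0,0],"twist":-0.05,"gripper":0.6},{"linear":[0,0,0],"twist":-0.05,"gripper":0.7},{"linear":[0,0,0],"twist":-0.05,"gripper":0.7},{"linear":[0,0,0.2],"twist":-0.05,"gripper":0.7},{"linear":[0,0,0.5],"twist":-0.05,"gripper":0.7},{"linear":[0,0,0.8],"twist":-0.05,"gripper":0.7},{"linear":[0,0,0.9],"twist":-0.05,"gripper":0.7}]'
python3 -m inch '[{"linear":[0.02,-0.2,0],"twist":-0.1,"gripper":0.7},{"linear":[0.05,-0.5,0.03],"twist":-0.2,"gripper":0.7},{"linear":[0.1,-0.8,0.03],"twist":-0.3,"gripper":0.7},{"linear":[0.13,-1,0.03],"twist":-0.4,"gripper":0.7},{"linear":[0.13,-1,0.03],"twist":-0.5,"gripper":0.7},{"linear":[0.13,-1,0.03],"twist":-0.6,"gripper":0.7},{"linear":[0.13,-1,0.03],"twist":-0.6,"gripper":0.7}]'
python3 - <<'E'
from h import *
s=snap('top'); np.savez('/tmp/t3.npz',**s); a=s['image'][170:310,150:350,::-1]; cv2.imwrite('pics/t3.png',cv2.resize(a,None,fx=3.8,fy=3.8,interpolation=cv2.INTER_CUBIC))
s=snap('scene','s3')
a=s['image'][180:370,150:340,::-1]; cv2.imwrite('pics/s3z.png',cv2.resize(a,None,fx=3.1,fy=3.1,interpolation=cv2.INTER_CUBIC))
E
```

```text
time: 10.72
tool_pos: [0.5134, 0.0986, 0.2595]
ee_rot: [3.138, 0.006, 2.687]
wrist_force: [-0.3, -0.6, 0.4]
width: 0.0651
time: 11.3
tool_pos: [0.5248, -0.0021, 0.2565]
ee_rot: [-3.14, -0.001, 2.055]
wrist_force: [-0.5, -0.8, -0.3]
width: 0.0652
```

View pics/t3.png

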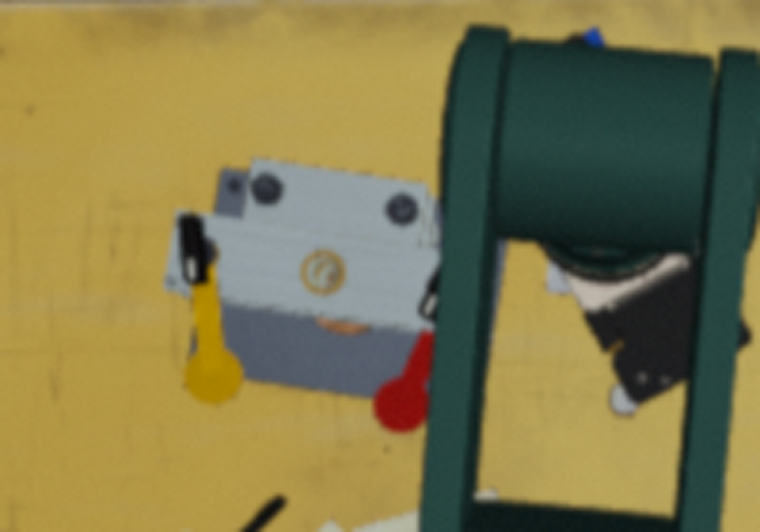

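View pics/s3z.png

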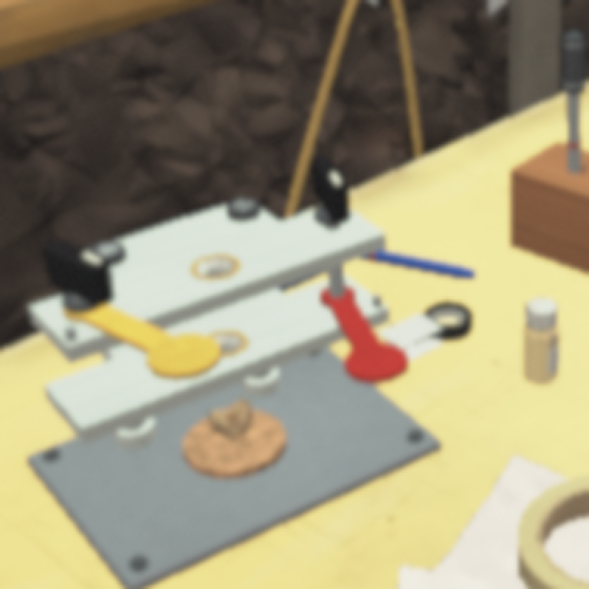

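```bash
python3 -m inch '[{"linear":[0.02,-0.25,0],"twist":-0.1,"gripper":0.7},{"linear":[0.05,-0.5,0],"twist":-0.2,"gripper":0.7},{"linear":[0.08,-0.75,0],"twist":-0.3,"gripper":0.7},{"linear":[0.08,-1,0],"twist":-0.4,"gripper":0.7}]'
python3 -m inch '[{"linear":[0.02,-0.25,0],"twist":-0.06,"gripper":0.7},{"linear":[0.07,-0.45,0],"twist":-0.06,"gripper":0.7},{"linear":[0.07,-0.52,0],"twist":-0.06,"gripper":0.7},{"linear":[0.07,-0.52,0],"twist":-0.06,"gripper":0.7},{"linear":[0.07,-0.52,0],"twist":-0.06,"gripper":0.7}]'
python3 - <<'E'
from h import *
s=snap('top'); np.savez('/tmp/t4.npz',**s); W=cloud(s)
im=cv2.cvtColor(s['image'],cv2.COLOR_RGB2HSV)
u0,v0,u1,v1=218,226,252,258
h=im[v0:v1,u0:u1]; P=W[v0:v1,u0:u1]
m=(h[...,1]>90)&(abs(P[...,2]-.13)<.006)
vv,uu=np.nonzero(m); print(len(uu), uu.mean()+u0, vv.mean()+v0, P[m].mean(0), (uu.min()+uu.max())/2+u0,(vv.min()+vv.max())/2+v0)
print(cv2.minEnclosingCircle((P[m][:,:2]*1000).astype(np.float32)))
a=s['image'][225:260,215:255,::-1]; cv2.imwrite('pics/ring.png',cv2.resize(a,None,fx=12,fy=12,interpolation=cv2.INTER_NEAREST))
k=[ (round(float(x),1)) for x in (0,)]
s2=snap('scene','s4'); np.savez('/tmp/s4.npz',**s2)
W=cloud(s2);im=cv2.cvtColor(s2['image'],cv2.COLOR_RGB2HSV)
m=(abs(W[...,2]-.13)<.006)&(im[...,1]>70)&(np.hypot(W[...,0]-.526,W[...,1]-.172)<.022)
print(m.sum(),cv2.minEnclosingCircle((W[m][:,:2]*1000).astype(np.float32)) if m.sum() else 0)
E
```

```text
time: 11.73
tool_pos: [0.5332, -0.102, 0.2571]
ee_rot: [-3.142, -0.0, 1.638]
wrist_force: [0.1, 1.4, -0.6]
width: 0.0657
time: 12.15
tool_pos: [0.5399, -0.1529, 0.2572]
ee_rot: [-3.141, -0.001, 1.577]
wrist_force: [0.1, -0.2, -0.3]
width: 0.066
24 235.75 241.95833333333334 [0.52444709 0.16962348 0.13136125] 235.0 241.5
((526.6248168945312, 172.2772216796875), 12.300153732299805)
7 ((525.426513671875, 174.44247436523438), 12.043927192687988)
```

View pics/ring.png

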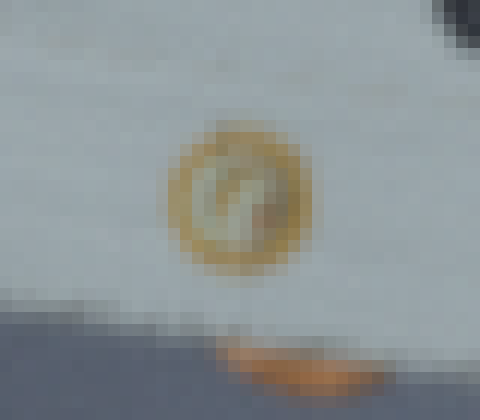

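View pics/s4.png

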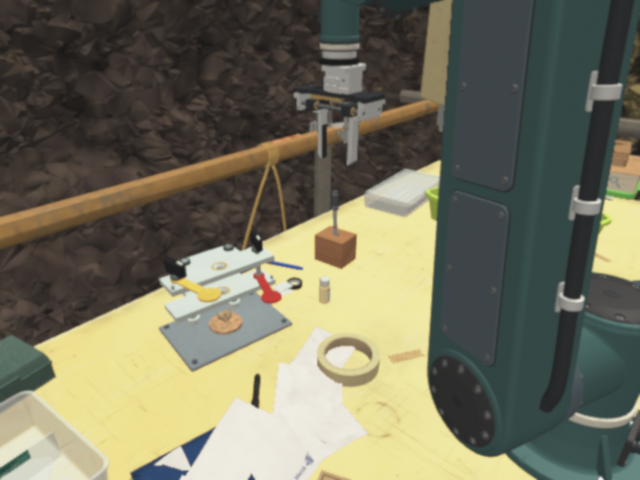

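```bash
python3 - <<'E'
from h import *
from scipy.optimize import least_squares
s=dict(np.load('/tmp/t4.npz'))
print(least_squares(lambda p:(proj(s,[p[0],p[1],.13])[0]-[234.5,241.25]),[.526,.172]).x)
E
python3 -m inch '[{"linear":[0,-0.015,-0.2],"twist":0,"gripper":0.7},{"linear":[0,-0.015,-0.45],"twist":0,"gripper":0.7},{"linear":[0,-0.015,-0.7],"twist":0,"gripper":0.7},{"linear":[0,-0.015,-0.9],"twist":0,"gripper":0.7},{"linear":[0,-0.015,-1],"twist":0,"gripper":0.7},{"linear":[0,-0.015,-1],"twist":0,"gripper":0.7}]'
python3 -m inch '[{"linear":[0,0,-0.06],"twist":0,"gripper":0.5},{"linear":[0,0,-0.08],"twist":0,"gripper":0.2},{"linear":[0,0,-0.08],"twist":0,"gripper":0.1},{"linear":[0,0,-0.08],"twist":0,"gripper":0},{"linear":[0,0,-0.08],"twist":0,"gripper":0},{"linear":[0,0,-0.08],"twist":0,"gripper":0},{"linear":[0,0,-0.08],"twist":0,"gripper":0},{"linear":[0,0,-0.08],"twist":0,"gripper":0},{"linear":[0,0,-0.08],"twist":0,"gripper":0},{"linear":[0,0,-0.08],"twist":0,"gripper":0}]'
python3 -m inch '[{"linear":[0,0,0],"twist":0,"gripper":0},{"linear":[0,0,0],"twist":0,"gripper":0},{"linear":[0,0,0],"twist":0,"gripper":0}]'
```

```text
[0.52630171 0.17270686]
time: 12.75
tool_pos: [0.5385, -0.1534, 0.1546]
ee_rot: [-3.137, -0.002, 1.578]
wrist_force: [-0.8, 0.3, -0.2]
width: 0.066
time: 13.58
tool_pos: [0.5401, -0.1552, 0.1498]
ee_rot: [3.141, 0.0, 1.576]
wrist_force: [-0.0, -0.8, 1.7]
width: 0.0156
time: 13.83
tool_pos: [0.5401, -0.1552, 0.1497]
ee_rot: [3.141, 0.0, 1.576]
wrist_force: [-0.0, -0.9, 2.0]
width: 0.0155
```

```bash
python3 -m inch '[{"linear":[0,0,0.1],"twist":0,"gripper":0},{"linear":[0,0,0.25],"twist":0,"gripper":0},{"linear":[0,0,0.4],"twist":0,"gripper":0},{"linear":[0,0,0.6],"twist":0,"gripper":0},{"linear":[0,0,0.8],"twist":0,"gripper":0},{"linear":[0,0,0.95],"twist":0,"gripper":0},{"linear":[0,0,1],"twist":0,"gripper":0}]'
python3 -m inch '[{"linear":[0,0,0.15],"twist":0,"gripper":0},{"linear":[0,0,0.35],"twist":0,"gripper":0},{"linear":[0,0,0.55],"twist":0,"gripper":0},{"linear":[0,0,0.75],"twist":0,"gripper":0},{"linear":[0,0,0.85],"twist":0,"gripper":0},{"linear":[0,0,0.85],"twist":0,"gripper":0}]'
python3 - <<'E'
from h import *
s=snap('scene','s5'); np.savez('/tmp/s5.npz',**s)
a=s['image'][90:270,250:450,::-1]; cv2.imwrite('pics/s5z.png',cv2.resize(a,None,fx=3.3,fy=3.3,interpolation=cv2.INTER_CUBIC))
E
```

```text
time: 14.42
tool_pos: [0.541, -0.1554, 0.253]
ee_rot: [3.137, 0.002, 1.576]
wrist_force: [0.0, -0.1, -1.1]
width: 0.0152
time: 14.92
tool_pos: [0.5407, -0.1553, 0.337]
ee_rot: [3.137, 0.002, 1.576]
wrist_force: [-0.3, -0.1, -0.6]
width: 0.0155
```

View pics/s5z.png

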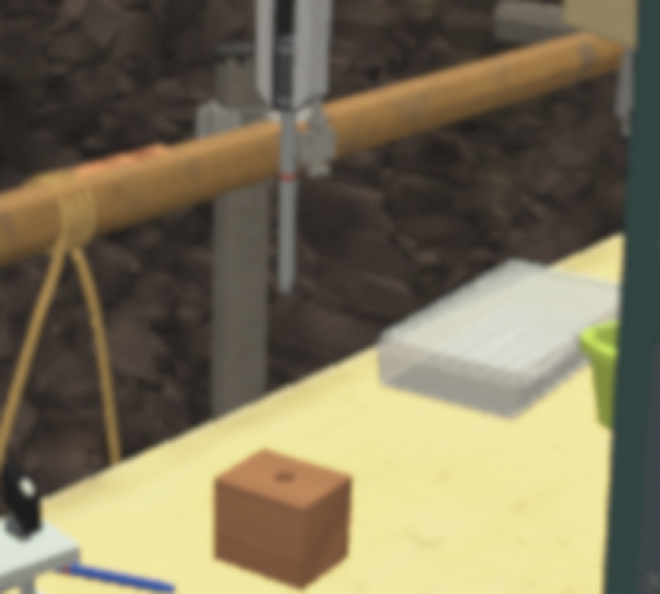

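```bash
python3 - <<'E'
from h import *
s=dict(np.load('/tmp/s5.npz'))
x,y,z=.5407,-.1553,.337-.1397
print(proj(s,[[x,y,z],[x,y,z+.075],[x,y,z+.115]]), proj(s,[[x+.002,y,z],[x,y+.002,z],[x,y,z+.002]]))
# hole in the block, ring in scene
print(proj(s,[[.540,-.1548,.065],[.5263,.1723,.13],[.5263,.1723,.08]]))
a=s['image'][245:320,160:280,::-1]; cv2.imwrite('pics/s5y.png',cv2.resize(a,None,fx=6,fy=6,interpolation=cv2.INTER_CUBIC))
# rod centre line subpixel by gray across rows
g=s['image'].astype(int)
for v in (150,160,170): print(v,g[v,328:346].sum(1))
E
```

```text
[[337.05355915 177.94643266]
 [337.91312553 142.91562975]
 [338.40167088 123.11708901]] [[336.3258414  177.73275782]
 [336.44987555 178.18429692]
 [337.07558706 177.04552944]]
[[335.79047974 234.07822456]
 [219.74989096 265.86904629]
 [222.44936557 290.53837391]]
150 [258 255 240 209 176 170 230 317 355 352 317 246 173 140 140 139 142 139]
160 [256 251 236 198 176 189 249 326 354 349 312 233 164 137 124 123 125 125]
170 [258 254 232 188 156 173 249 327 356 348 312 235 176 159 154 156 154 151]
```

View pics/s5y.png

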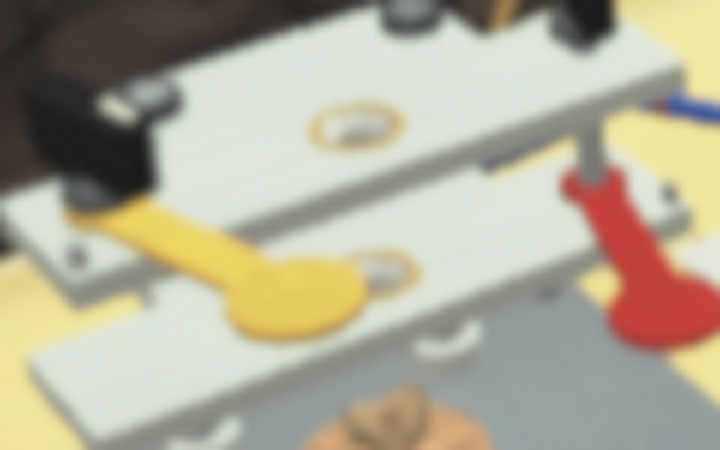

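```bash
python3 -m inch '[{"linear":[0,0.15,0],"twist":0,"gripper":0},{"linear":[0,0.4,0],"twist":0,"gripper":0},{"linear":[-0.02,0.7,0],"twist":0,"gripper":0},{"linear":[-0.05,1,0],"twist":0,"gripper":0}]'
python3 -m inch '[{"linear":[0,0.3,0],"twist":0,"gripper":0},{"linear":[0,0.6,0],"twist":0,"gripper":0},{"linear":[-0.02,0.85,0],"twist":0,"gripper":0},{"linear":[-0.05,1,0],"twist":0,"gripper":0}]'
python3 -m inch '[{"linear":[0,0.3,0],"twist":0,"gripper":0},{"linear":[0,0.6,0],"twist":0,"gripper":0},{"linear":[-0.02,0.85,0],"twist":0,"gripper":0},{"linear":[-0.04,1,0],"twist":0,"gripper":0}]'
python3 -m inch '[{"linear":[-0.005,0.15,0],"twist":0,"gripper":0},{"linear":[-0.005,0.26,0],"twist":0,"gripper":0},{"linear":[-0.005,0.28,0],"twist":0,"gripper":0},{"linear":[-0.005,0.28,0],"twist":0,"gripper":0},{"linear":[-0.005,0.28,0],"twist":0,"gripper":0}]'
```

```text
time: 15.3
tool_pos: [0.5345, -0.0543, 0.3316]
ee_rot: [-3.137, -0.001, 1.575]
wrist_force: [0.0, -0.4, -0.3]
width: 0.0154
time: 15.63
tool_pos: [0.5292, 0.0475, 0.3319]
ee_rot: [-3.138, -0.001, 1.579]
wrist_force: [0.7, -0.4, -1.2]
width: 0.0158
time: 15.97
tool_pos: [0.5251, 0.1474, 0.3317]
ee_rot: [-3.137, -0.0, 1.579]
wrist_force: [0.4, -0.6, -1.3]
width: 0.0154
time: 16.38
tool_pos: [0.5255, 0.1723, 0.3338]
ee_rot: [-3.141, 0.001, 1.576]
wrist_force: [0.8, 0.2, -1.2]
width: 0.0155
```

```bash
python3 -m inch '[{"linear":[0.006,0,-0.15],"twist":0,"gripper":0},{"linear":[0.006,0,-0.3],"twist":0,"gripper":0},{"linear":[0.006,0,-0.42],"twist":0,"gripper":0},{"linear":[0.006,0,-0.52],"twist":0,"gripper":0},{"linear":[0.006,0,-0.52],"twist":0,"gripper":0},{"linear":[0.006,0,-0.52],"twist":0,"gripper":0},{"linear":[0.006,0,-0.52],"twist":0,"gripper":0}]'
python3 - <<'E'
from h import *
s=snap('scene','s6'); np.savez('/tmp/s6.npz',**s)
a=s['image'][200:320,160:280,::-1]; cv2.imwrite('pics/s6z.png',cv2.resize(a,None,fx=5,fy=5,interpolation=cv2.INTER_CUBIC))
p=robot.get_obs()['tool_pos'];print(p, proj(s,p-[0,0,.1397]),proj(s,p-[0,0,.1397-.075]))
E
```

```text
time: 16.97
tool_pos: [0.5265, 0.1726, 0.2834]
ee_rot: [3.14, -0.0, 1.576]
wrist_force: [0.3, 0.1, 0.0]
width: 0.0153
[0.52657874 0.17270187 0.28372421] [[218.6663827  258.71995052]] [[214.17906041 218.17343129]]
```

View pics/s6z.png

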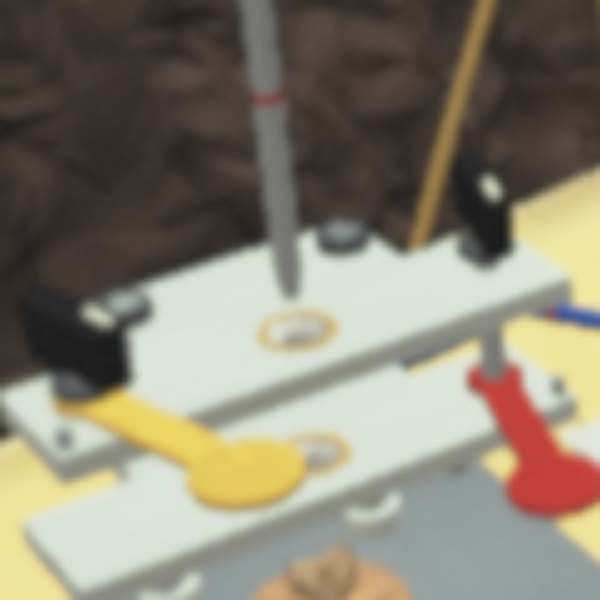

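```bash
python3 -m inch '[{"linear":[-0.005,-0.005,-0.06],"twist":0,"gripper":0},{"linear":[-0.005,-0.005,-0.12],"twist":0,"gripper":0},{"linear":[-0.005,-0.005,-0.18],"twist":0,"gripper":0},{"linear":[-0.005,-0.005,-0.24],"twist":0,"gripper":0},{"linear":[-0.005,-0.005,-0.3],"twist":0,"gripper":0},{"linear":[-0.005,-0.005,-0.3],"twist":0,"gripper":0}]'
python3 - <<'E'
from h import *
s=snap('scene','s7'); np.savez('/tmp/s7.npz',**s)
a=s['image'][200:320,160:280,::-1]; cv2.imwrite('pics/s7z.png',cv2.resize(a,None,fx=5,fy=5,interpolation=cv2.INTER_CUBIC))
o=robot.get_obs();print(o['tool_pos'],o['wrist_force'],o['wrist_torque'])
E
```

```text
time: 17.52
tool_pos: [0.5249, 0.1723, 0.2503]
ee_rot: [-3.138, 0.001, 1.576]
wrist_force: [-0.1, 0.1, -2.1]
width: 0.0155
[0.52509436 0.17232651 0.25109541] [ 0.33031718  0.34863026 -1.04850116] [-0.0939148  -0.01581117  0.00966093]
```

View pics/s7z.png

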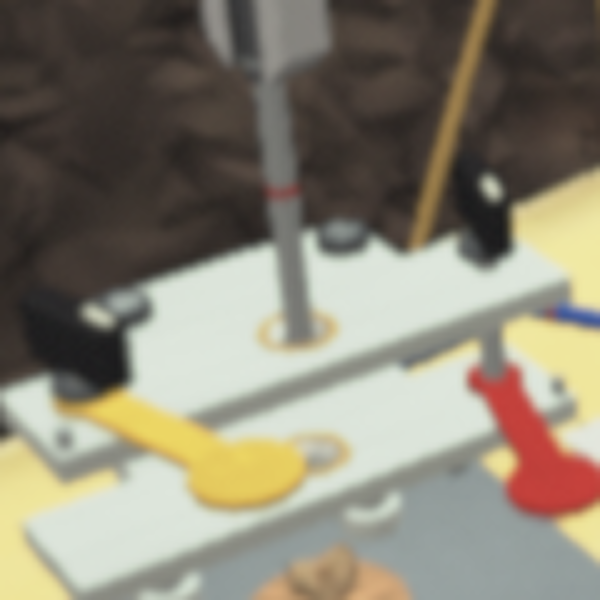

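```bash
python3 -m inch '[{"linear":[0.004,0,-0.06],"twist":0,"gripper":0},{"linear":[0.004,0,-0.12],"twist":0,"gripper":0},{"linear":[0.004,0,-0.18],"twist":0,"gripper":0},{"linear":[0.004,0,-0.24],"twist":0,"gripper":0},{"linear":[0.004,0,-0.24],"twist":0,"gripper":0}]'
python3 - <<'E'
from h import *
s=snap('scene','s8'); np.savez('/tmp/s8.npz',**s)
a=s['image'][220:320,170:270,::-1]; cv2.imwrite('pics/s8z.png',cv2.resize(a,None,fx=6,fy=6,interpolation=cv2.INTER_CUBIC))
o=robot.get_obs();print(o['tool_pos'],o['wrist_force'],o['wrist_torque'])
E
```

```text
time: 17.98
tool_pos: [0.5252, 0.1722, 0.2265]
ee_rot: [-3.138, 0.001, 1.576]
wrist_force: [-0.0, 0.2, -1.0]
width: 0.0156
[0.52552431 0.17229775 0.2272437 ] [-0.52920732 -0.07014123  0.09664853] [ 0.00462986  0.04155461 -0.01266747]
```

View pics/s8z.png

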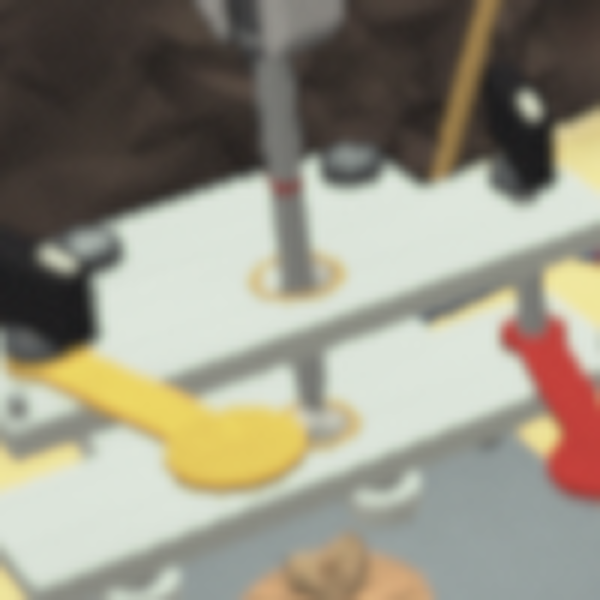

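```bash
python3 -m inch '[{"linear":[0,0,-0.05],"twist":0,"gripper":0},{"linear":[0,0,-0.1],"twist":0,"gripper":0},{"linear":[0,0,-0.15],"twist":0,"gripper":0},{"linear":[0,0,-0.15],"twist":0,"gripper":0}]'
python3 -m inch '[{"linear":[0,0,-0.05],"twist":0,"gripper":0},{"linear":[0,0,-0.1],"twist":0,"gripper":0},{"linear":[0,0,-0.14],"twist":0,"gripper":0},{"linear":[0,0,-0.16],"twist":0,"gripper":0},{"linear":[0,0,-0.16],"twist":0,"gripper":0},{"linear":[0,0,-0.16],"twist":0,"gripper":0},{"linear":[0,0,-0.16],"twist":0,"gripper":0}]'
python3 - <<'E'
from h import *
s=snap('scene','s9'); np.savez('/tmp/s9.npz',**s)
a=s['image'][220:320,170:270,::-1]; cv2.imwrite('pics/s9z.png',cv2.resize(a,None,fx=6,fy=6,interpolation=cv2.INTER_CUBIC))
o=robot.get_obs();print(o['tool_pos'],o['wrist_force'],o['wrist_torque'],o['width'])
p=o['tool_pos'];print(proj(s,p-[0,0,.1397-.075]),proj(s,[[*p[:2],.13],[*p[:2],.128]]))
E
```

```text
time: 18.37
tool_pos: [0.5254, 0.1723, 0.212]
ee_rot: [-3.139, 0.0, 1.576]
wrist_force: [-0.1, 0.1, -1.4]
width: 0.0156
time: 18.95
tool_pos: [0.5262, 0.1725, 0.1978]
ee_rot: [3.141, -0.0, 1.576]
wrist_force: [0.3, 0.3, -0.9]
width: 0.0154
[0.52621475 0.17245634 0.19785346] [ 0.14785171 -0.11343054 -1.17002859] [-0.07456035  0.08458853 -0.01052734] 0.015600212872834694
[[219.53072192 264.3159487 ]] [[219.70688665 265.92067832]
 [219.81824604 266.93535313]]
```

View pics/s9z.png

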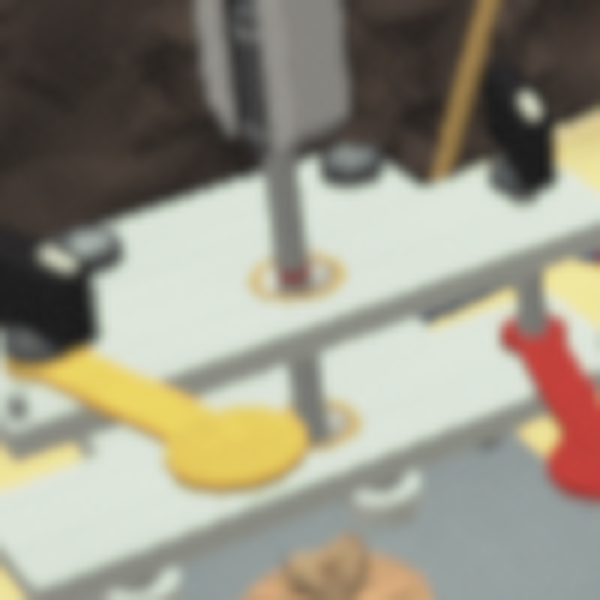

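```bash
python3 -m inch '[{"linear":[0,0,-0.015],"twist":0,"gripper":0},{"linear":[0,0,-0.03],"twist":0,"gripper":0},{"linear":[0,0,-0.03],"twist":0,"gripper":0},{"linear":[0,0,-0.03],"twist":0,"gripper":0},{"linear":[0,0,-0.03],"twist":0,"gripper":0},{"linear":[0,0,-0.03],"twist":0,"gripper":0}]'
python3 - <<'E'
from h import *
s=snap('scene','s10'); o=robot.get_obs()
a=s['image'][220:320,170:270,::-1]; cv2.imwrite('pics/s10z.png',cv2.resize(a,None,fx=6,fy=6,interpolation=cv2.INTER_CUBIC))
print(o['time'],o['tool_pos'],o['wrist_force'],o['width'])
t=snap('top','t10')
E
```

```text
time: 19.5
tool_pos: [0.5261, 0.1724, 0.1946]
ee_rot: [3.141, -0.0, 1.576]
wrist_force: [0.2, -0.0, -1.8]
width: 0.0157
19.55 [0.52605765 0.17242825 0.19457946] [ 0.44351758 -0.38476544 -1.43774684] 0.015252901418211192
```

View pics/s10z.png

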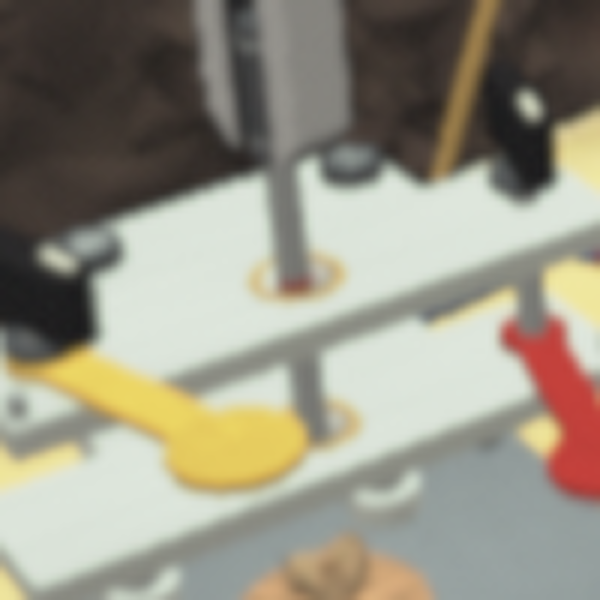

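View pics/t10.png

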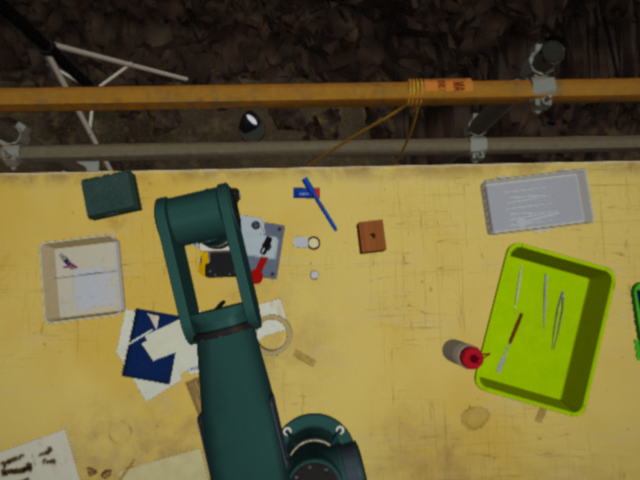

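```bash
python3 -c "
from bench import robot
print(robot.close_job());o=robot.get_obs();print(o['time'],o['tool_pos'],o['width'])"
```

```text
the job is handed in; nothing more can be done
None
the job is handed in; nothing more can be done
```

The job is done and handed in at about 19.6 s. One thing is off: the blue look-alike rod fell over during the job.

- **Shutters:** I turned both knobs until the wrist torque rose sharply at the stop (about 0.6 N m). The pictures afterwards showed both bushings uncovered.
- **Rod:** I drew the steel rod from its block by its head and lowered it through both bushings. Side forces stayed at 1 N or less during insertion.
- **Last checks:** The tool was at z = 0.1946 m, which puts the red ring at about 130 mm. That assumes the rod stood 10 mm above the table and did not slip in the grip. The scene picture agrees, with the ring at the bushing mouth. The head was still gripped (15.3 mm opening), and the tip should be at about 55 mm, some 23 mm above the bone.
- **Blue rod:** It stood upright in the picture at about 1.5 s and was lying across the blade box at about 6.9 s. The gripper was never near it and I felt no contact, so I think it fell on its own, but I don't know why. I left it there.
- **Other items:** The vial, loupe, blade box and block appear unmoved in the last top picture. The arm hides most of the marker in that view. I saw it in place at about 11 s and never worked near it.

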